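# Unlock the spectrometer's sample compartment

## Task

Take the key with the flat rectangular bow from the key block, push it fully home in the lock on top of the spectrometer, gently feeling for the keyhole, then turn it clockwise until the hidden bolt lets go and the compartment lid springs open. Leave the key home in the lock, and leave the other key and everything else on the bench where it is.

Things in the scene. Friction and masses are not known exactly. Their poses are not given: they have to be found in the camera images.
- spectrometer: Fixed black and grey instrument housing, 240 (x) x 300 (y) x 120 mm high; origin at the centre of its underside, z up, yaw varies. A black lid (x -105 to 105, y -45 to 130, top at z 130 mm, hinged along its y = 130 edge) covers its +y part. The lock is on the grey -y part of its top. Beside the lock the grey top is flat at z 120 mm.
- keyhole (a point): Nominal keyhole centre, on the top face of the steel lock plate (56 x 46 x 6 mm, face 126 mm above the spectrometer's underside); axes are the spectrometer's. The plate is clamped in an oversize hole: the true keyhole is up to 5 mm off along x and up to 5 mm off along y, which this point does not show. Keyhole: slot through the plate, 20 mm along x, 8 mm along y, no bevel.
- rim (a point): Nominal middle of the raised rectangular rim of the lock plate, 6 mm above the plate's face; axes are the spectrometer's. The rim is truly centred on the slot (it is off by as much as the slot is): inside 34 (x) by 24 mm (y), outside 42 by 32 mm, 6 mm high. Its walls can be felt from inside with the key's foot. Plate and rim do not yield below about 60 N.
- barrel_top (a point): Nominal point 6 mm below the plate's face: the barrel under the plate, with a like slot, lined up at the start. The key turns it clockwise seen from above, friction about 0.12 N m, up to a stop at 1.45 rad; the bolt lets go at 0.8 to 1.0. Key play up to 0.2: turn it about 1.4 rad. It turns only when fully home (collar on plate, foot 16 mm below its face); turned, it cannot be drawn out.
- flat_key: The right key: steel, about 70 g, 66 mm tall, upright in the block. Origin at the centre of its foot, z up. From the foot: bit 18 (x) x 6 (y) x 8 mm, lowest 2.5 mm narrowed to 16.5 x 4.5; round shank 6 mm thick to z 16; collar 20 mm wide, z 16 to 20; neck 10 mm wide to z 31; flat rectangular bow 30 (x) x 8 (y), z 30 to 66. Half-turn symmetric.
- flat_key_bow (a point): Point on the key's axis in its bow, 50 mm above its foot, where to grip it across its 8 mm thickness (the key's y) from above; axes as the key's.
- round_key: The other key, not to be used: same height and collar, but with a round disc bow 36 mm across and 8 mm thick, and a bit too large for the lock (22 x 10 mm). Origin at the centre of its foot.
- key_block: Fixed grey plastic block 150 (x) x 70 (y) x 35 mm high, origin at the centre of its underside. Two slots 24 (x) x 12 (y) mm right through it at x = -40 and +40 mm; a key hangs in each by its collar (foot 19 mm above the bench), bow parallel to the block's x. Which key hangs in which slot varies.
- lid (a joint): Angle of the spectrometer's compartment lid: 0 shut and bolted, springs up by itself to about 0.7 rad when the bolt lets go.
- vial_rack: White vial rack 110 x 60 x 40 mm, bystander, origin under its centre.
- beaker: Glass beaker, 70 mm wide, 90 mm high, bystander, origin under its centre.
- amber_bottle: Amber bottle, 70 mm wide, 140 mm high, bystander, origin under its centre.
- weigh_dish: Aluminium weighing dish 60 mm wide, 18 mm high, bystander, origin under its centre.
- jar: White plastic jar, 56 mm wide, 70 mm high, bystander, origin under its centre.

How it is judged (in metres and radians):
On the way, in this order (a step that is already met when the one before it is completed fails the run):
1. the flat key stands fully home in the lock (foot at least 14 mm below the plate's face), lid still shut (z of flat_key in the frame of keyhole below -0.014 m and horizontal distance between flat_key and keyhole below 0.012 m and angle between flat_key's own z axis and vertical below 0.15 rad and value of joint lid below 0.1 rad), for 0.1 s.
2. the lid has sprung open (value of joint lid above 0.45 rad), for 0.2 s.
At the end, for the whole second after the job is handed in: The lid stands open (more than 0.45 rad), the flat key stands upright (within 0.2 rad) and at rest in the lock with its foot at least 13 mm below the plate's face and within 12 mm of the nominal keyhole, and the other key is within 20 mm of where it was (value of joint lid above 0.45 rad and z of flat_key in the frame of keyhole below -0.013 m and horizontal distance between flat_key and keyhole below 0.012 m and angle between flat_key's own z axis and vertical below 0.2 rad and linear speed of flat_key below 0.02 m/s and distance of round_key from where it was at the start of the episode below 0.02 m); the robot touches nothing.
It fails at once if the key is forced: more than 40 N between it and the spectrometer or its lock (contact force between flat_key and spectrometer above 40 N).
It fails at once if the arm or fingers push on the spectrometer or its lid with more than 20 N (contact force between any of the fingers, the arm and spectrometer above 20 N).
It fails at once if the other key is pulled out or carried off (moved more than 20 mm) (distance of round_key from where it was at the start of the episode above 0.02 m).
It fails at once if a bystander is moved more than 30 mm (distance of any of vial_rack, beaker, amber_bottle, weigh_dish, jar from where it was at the start of the episode above 0.03 m).
It also fails if it takes over 61 s, if anything falls off the work surface, if the arm or the gripper's body presses on something with over 40 N, if the wrist force passes 120 N, or if a joint passes its speed limit or range.

## Robot

A 7-joint arm with a two-finger parallel gripper is mounted at the origin on the work surface. World frame = base frame: x ahead of the robot, y to its left, z up, the work surface at z = 0. Lengths are in mm, angles in rad, forces in N, time in s.
With the tool pointing down it reaches from about 400 to 875 mm from the base axis. Payload 4.4 kg.
Tool frame: the origin (TCP) lies midway between the tips of the shut fingers; the grasp point (between the pads) lies ctrl.grip_depth behind it (ctrl.grip_depth is the distance from the TCP to the grasp point, in mm); z points along the fingers, y is the line along which they close (so a half turn about z gives the same grasp; the last joint's range is limited). The gripper opens to 85 mm and grips with 20 to 120 N. Pads are 22 mm wide; open, the fingers measure 114 mm over their backs; the gripper's body (76 mm by 85 mm) begins 54 mm behind the grasp point. The pads swing forward as they close: fully open they stand 13 mm farther back than shut.
Start: joints at [-1.389, 0.628, 0.038, 1.517, -0.027, 0.996, -0.02], TCP at [159.401, 630.166, 231.313] pointing down, gripper open.
Joint ranges: [-3.06, 3.06], [-0.37, 2.12], [-1.25, 1.32], [0.18, 2.47], [-1.1, 4.24], [0.23, 1.98], [-2.94, 2.94]. Speed limits (rad/s): [2.57, 2.57, 3.14, 3.14, 3.14, 3.14, 3.14].

## Interface

Orientations are given as [roll, pitch, yaw] about the fixed x, y, z axes, in that order (R = Rz(yaw) Ry(pitch) Rx(roll)).
In Python, from cell import ctrl gives the robot as it stands.
- The arm moves only by the tool carry_out, never from a script. Its argument "deltas" is one flat list of numbers, 7 for each row, row after row: the turn, a rotation vector about the tool's x, y, z in degrees, then the shift along the tool's x, y, z in m, then the closure, from -1 (fully open) to 1 (shut). In form: [wx, wy, wz, dx, dy, dz, claw, wx, wy, wz, dx, dy, dz, claw, ...]. A call has 1 to 12 rows; each row shifts and turns the commanded pose from where the row before left it, along the tool's axes as they then stand; what a row does not reach is not made up. A row lasts 1/8 s, in which the tool goes at most 62.5 mm and 10.7 degrees, less where a joint would pass 70% of its speed; a pose out of reach is approached as far as the arm can. A call with a gripper value outside its range is refused whole. The fingers move at their own pace and stop on an object; the grip force is fixed at half the most. Time passes only in rows, so rows that do not move let the fingers close. It gives the time, the measured TCP pose, the force, the opening and the grip force at its end, in the units of the state.
- ctrl.read_state(): the state, without advancing time (a new reading comes with each control period).
- ctrl.get_image(name): name is "scene" or "side" or "wrist"; returns the picture (420x560x3 uint8, red, green, blue); there is no depth.
- ctrl.calibration(name): a dict with "mtx" (3x3 intrinsics, pixels), "R" (3x3) and "t" (3): a world point X has camera coordinates R X + t. Camera axes: x right, y down, z forward; pixel columns grow to the right and rows downward; lengths in mm; the calibration is good to about 2 mm. A picture is of the moment at which its call begins: read the wrist's pose just before it. calibration takes no time and is no camera call; for the wrist camera it gives the pose at the moment of the call.
- ctrl.finish_job(): hands the job in; it is judged then, once.
The state is a dict: "clock": time; "qpos": joint angles; "qd": joint speeds; "tau": joint torques, N m; "eef_pos": TCP position; "tool_rot": TCP orientation; "force": force on the tool from outside, world axes, zero at the start; "torque": the same for the moment, N m; "width": finger opening in mm; "gripper_force": force on a finger pad.
Only numpy, scipy, OpenCV 4.12 (cv2) and the standard library are available. Lean on these libraries where they do the work, as an engineer would, in place of code of your own. Each camera call takes 0.05 s, during which the arm holds its last target. There are 200 camera calls.

## Working session

There is one attempt and no reset: what is moved stays moved. The work goes in short steps, Python scripts to look and compute and a tool call to move; the robot and the scene stay as the last step left them, time stands still between calls to the robot, and variables do not carry over. Pictures are saved under pics/ and viewed, at most 10 in all, crops included, and the job is handed in when it is done.

Besides the shell and the picture viewer there is one more tool, called after "Call:" as name(argument=value, ...), one argument or row to a line, values as JSON. carry_out: Moves the arm, as the interface text tells. Its arguments: {"type":"object","properties":{"deltas":{"type":"array"}},"required":["deltas"]}

```bash
mkdir -p pics
python3 - <<'E'
from cell import ctrl
import cv2
s=ctrl.read_state();print({k:(v if not hasattr(v,'__len__') else [round(float(x),3) for x in v]) for k,v in s.items()},ctrl.grip_depth)
for n in("scene","side"):
    c=ctrl.calibration(n);print(n,c)
    cv2.imwrite(f"pics/{n}0.png",cv2.resize(ctrl.get_image(n)[:,:,::-1],(800,600),interpolation=cv2.INTER_CUBIC))
E
```

```text
{'clock': 0.0, 'qpos': [-1.389, 0.629, 0.038, 1.518, -0.027, 0.996, -0.02], 'qd': [0.001, 0.001, -0.0, 0.001, -0.0, 0.003, -0.001], 'tau': [0.0, -56.341, 1.226, -19.344, 0.011, 0.011, 0.0], 'eef_pos': [159.227, 629.535, 230.36], 'tool_rot': [-3.14, 0.0, 2.894], 'force': [0.325, -0.101, 0.787], 'torque': [-0.008, 0.002, -0.006], 'gripper_force': 0.0, 'width': 85.51810141972169} 18.700000000000003
scene {'mtx': array([[530.78785833,   0.        , 284.76521799],
       [  0.        , 530.78785833, 205.62697119],
       [  0.        ,   0.        ,   1.        ]]), 'R': array([[ 0.01362806,  0.99987132, -0.00846321],
       [ 0.81038823, -0.01600276, -0.58567467],
       [-0.58573474,  0.00112312, -0.81050204]]), 't': array([  38.77443988, -413.31773309, 1990.02987122])}
side {'mtx': array([[424.44259692,   0.        , 273.6284672 ],
       [  0.        , 424.44259692, 215.91178016],
       [  0.        ,   0.        ,   1.        ]]), 'R': array([[ 0.77210001, -0.63544427,  0.00849385],
       [-0.41420597, -0.51332989, -0.75161549],
       [ 0.48196991,  0.57680412, -0.65954682]]), 't': array([-468.18778518,  313.354945  ,  870.90481821])}
```

View pics/scene0.png

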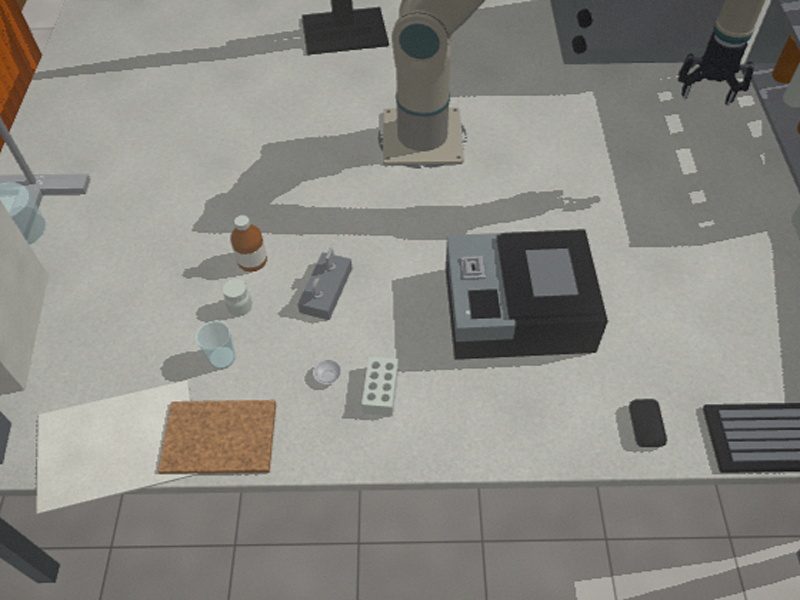

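View pics/side0.png

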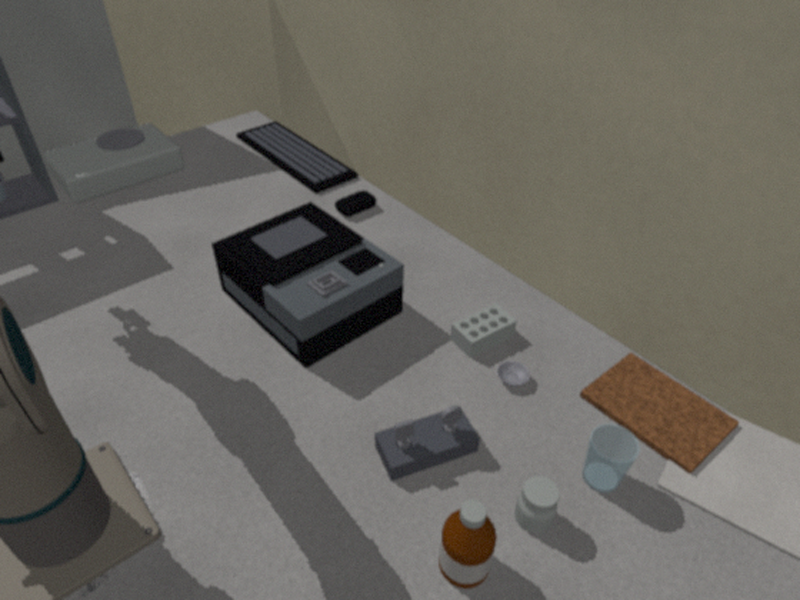

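The scene view shows the block at about (326,285), spectrometer at (525,290), lock at (472,266). In the side view the block is at (428,440) and the lock at (327,282). I'll enlarge these areas.

```bash
cat > h.py <<'E'
from cell import ctrl
import numpy as np, cv2
def ray(c,uv):
    d=c["R"].T@np.linalg.solve(c["mtx"],[uv[0],uv[1],1.]); return -c["R"].T@c["t"],d
def onz(c,uv,z):
    o,d=ray(c,uv); return o+d*(z-o[2])/d[2]
def tri(obs):
    A=[];b=[]
    for c,uv in obs:
        o,d=ray(c,uv);d/=np.linalg.norm(d);P=np.eye(3)-np.outer(d,d);A.append(P);b.append(P@o)
    return np.linalg.lstsq(np.vstack(A),np.hstack(b),rcond=None)[0]
def proj(c,X):
    p=c["mtx"]@(c["R"]@np.asarray(X,float)+c["t"]);return p[:2]/p[2]
E
python3 - <<'E'
from h import *
S=ctrl.get_image("scene");D=ctrl.get_image("side")
def crop(I,u,v,w,h,k): return cv2.resize(I[v:v+h,u:u+w,::-1],(w*k,h*k),interpolation=cv2.INTER_CUBIC)
a=np.hstack([crop(S,200,170,50,60,8//1),crop(S,308,160,50,60,8)])[:300*2]
b=a[:480]
cv2.imwrite("pics/c1.png",b)
# side: block u 260-340 v 280-340 ; lock u 180-290 v 170-220
c=np.hstack([crop(D,260,280,80,60,5),crop(D,190,175,80,60,5)])
cv2.imwrite("pics/c2.png",c)
E
```

```text
(no output)
```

View pics/c1.png

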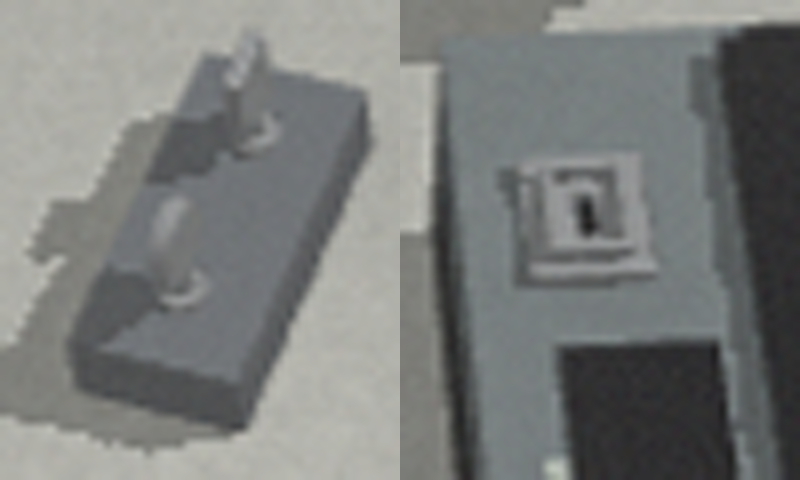

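View pics/c2.png

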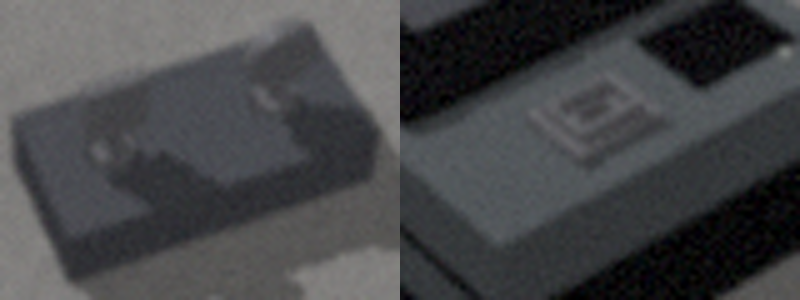

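The upper (near-robot) key looks flat in both views, with a rectangular shadow; the lower one looks round. Block top corners in the crop are at (205,52), (368,93), (245,383) and (75,345). The keyhole is at crop px (187,215) of the right half.

Run:
```python
from h import *
np.set_printoptions(precision=1,suppress=True)
S=ctrl.calibration("scene");D=ctrl.calibration("side")
f=lambda x,y:(200+x/8-.5,170+y/8-.5); g=lambda x,y:(308+x/8-.5,160+y/8-.5)
P=np.array([onz(S,f(*p),35)[:2] for p in[(205,52),(368,93),(245,383),(75,345)]]);print(P)
print("sides",[np.linalg.norm(P[i]-P[i-1]) for i in range(4)],"c",P.mean(0))
d=(P[0]-P[3])+(P[1]-P[2]);print("yaw of long axis",np.arctan2(d[1],d[0]), "slots",P.mean(0)+40*d/np.linalg.norm(d),P.mean(0)-40*d/np.linalg.norm(d))
# side corners
s=lambda x,y:(260+x/5-.5,280+y/5-.5)
Q=np.array([onz(D,s(*p),35)[:2] for p in[(13,118),(312,22),(378,135),(68,240)]]);print("side",Q,Q.mean(0))
# spectrometer: keyhole, grey corner top-left, plate
print("hole",onz(S,g(187,215),126), "side",onz(D,(190+190/5-.5,175+105/5-.5),126))
for p in [(120,152),(243,152),(257,272),(115,282)]: print("plate",onz(S,g(*p),126)[:2])
# housing from the 800x600 full scene (lid top corners z130)
w=lambda x,y:(x*.7-.5,y*.7-.5)
for p in[(497,233),(585,230),(607,320),(515,322)]: print("lid",onz(S,w(*p),130)[:2])
for p in[(447,236),(455,340)]: print("front",onz(S,w(*p),120)[:2])
```

```text
[[ 412.2 -237.4]
 [ 434.7 -170.7]
 [ 575.5 -213.6]
 [ 556.4 -279.9]]
sides [np.float64(150.3766833049405), np.float64(70.40823591709723), np.float64(147.1279114500955), np.float64(69.0503324929664)] c [ 494.7 -225.4]
yaw of long axis 2.8503856122798035 slots [ 456.4 -213.9] [ 533.  -236.9]
side [[ 431.2 -171.5]
 [ 574.9 -216.7]
 [ 552.3 -282. ]
 [ 409.7 -236.8]] [ 492.  -226.8]
hole [532.4  92.  126. ] side [532.1  99.8 126. ]
plate [501.9  68.8]
plate [502.9 114.9]
plate [559.4 116. ]
plate [562.9  63.6]
lid [444.4 148. ]
lid [439.9 337.3]
lid [672.8 345.4]
lid [674.  164.4]
front [442.1  41.3]
front [707.2  45.2]
```

Call:
carry_out(
  deltas=[0, 0, 0, -0.039, -0.038, -0.01, -1, 0, 0, 0, -0.039, -0.038, -0.01, -1, 0, 0, 0, -0.039, -0.038, -0.01, -1, 0, 0, 0, -0.039, -0.038, -0.01, -1, 0, 0, 0, -0.039, -0.038, -0.01, -1, 0, 0, 0, -0.039, -0.038, -0.01, -1, 0, 0, 0, -0.039, -0.038, -0.01, -1, 0, 0, 0, -0.039, -0.038, -0.01, -1, 0, 0, 0, -0.039, -0.038, -0.01, -1, 0, 0, 0, -0.039, -0.038, -0.01, -1, 0, 0, 0, -0.039, -0.038, -0.01, -1, 0, 0, 0, -0.039, -0.038, -0.01, -1],
)

```text
clock: 1.7
eef_pos: [501.9, 71.8, 351.7]
tool_rot: [3.141, 0.0, 2.894]
force: [1.1, -0.2, 1.2]
width: 85.3
gripper_force: 0.0
```

Call:
carry_out(
  deltas=[0, 0, -7, 0, 0, 0, -1, 0, 0, -7, 0, 0, 0, -1, 0, 0, 0, 0, 0, 0, -1, 0, 0, 0, 0, 0, 0, -1],
)

```text
clock: 2.2
eef_pos: [501.1, 73.3, 351.3]
tool_rot: [3.142, -0.0, 3.136]
force: [-0.3, -0.6, 0.5]
width: 85.0
gripper_force: 0.0
```

Run:
```python
from h import *
np.set_printoptions(precision=3,suppress=True)
c=ctrl.calibration("wrist");s=ctrl.read_state();print(s["eef_pos"],s["tool_rot"],s["qpos"])
I=ctrl.get_image("wrist");print(c,"cam",-c["R"].T@c["t"],proj(c,[532,92,126]),proj(c,[455,-214,69]))
np.savez("w1.npz",I=I,**c)
cv2.imwrite("pics/w1.png",cv2.resize(I[:,:,::-1],(800,600),interpolation=cv2.INTER_CUBIC))
```

```text
[501.129  73.342 351.253] [ 3.142 -0.     3.136] [-0.33   0.299  0.174  1.738 -0.057  1.11   1.427]
{'mtx': array([[321.306,   0.   , 279.951],
       [  0.   , 321.306, 209.222],
       [  0.   ,   0.   ,   1.   ]]), 'R': array([[ 0.006,  1.   ,  0.001],
       [ 0.95 , -0.006,  0.313],
       [ 0.313, -0.001, -0.95 ]]), 't': array([ -77.06 , -553.907,  337.694])} cam [421.006  74.227 493.997] [295.141 201.087] [ 56.536 132.583]
```

View pics/w1.png

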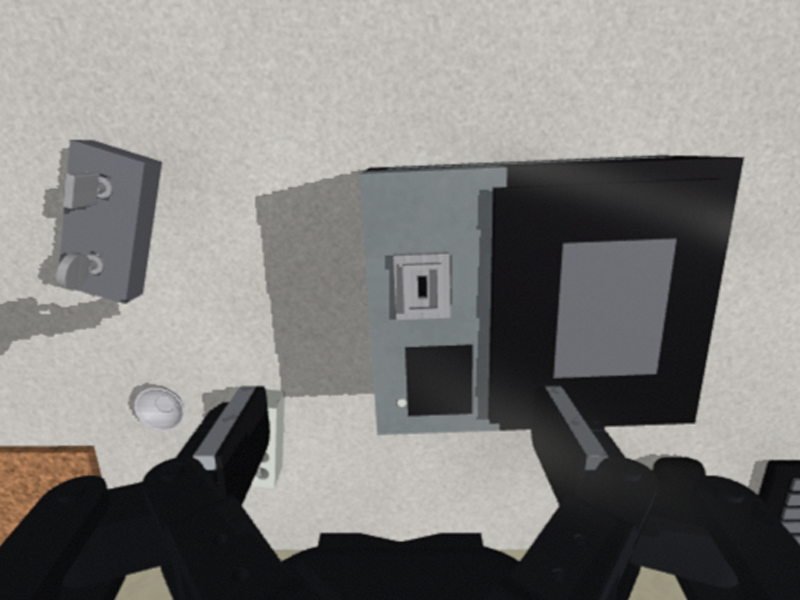

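The wrist view confirms it: flat bow in the upper slot (about (85,188)), round bow in the lower. The lock slot is at (422,287). I'll enlarge the lock and the key.

Run:
```python
import numpy as np,cv2
I=np.load("w1.npz")["I"][:,:,::-1]
k=lambda u,v,w,h,s:cv2.resize(I[v:v+h,u:u+w],(w*s,h*s),interpolation=cv2.INTER_CUBIC)
cv2.imwrite("pics/c3.png",np.hstack([k(268,172,50,60,8),k(36,92,50,60,8)]))
```

```text
(no output)
```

View pics/c3.png

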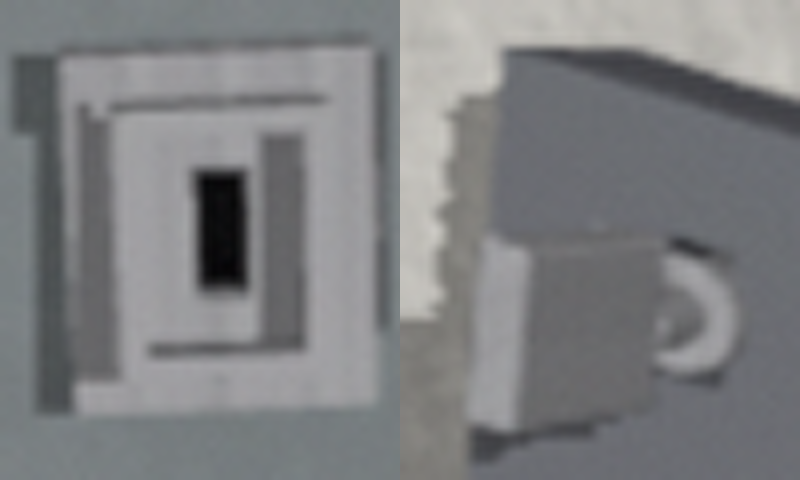

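Run:
```python
from h import *
np.set_printoptions(precision=1,suppress=True)
z=np.load("w1.npz");c={k:z[k] for k in("mtx","R","t")}
L=lambda x,y:(268+x/8-.5,172+y/8-.5);K=lambda x,y:(36+x/8-.5,92+y/8-.5)
H=np.array([onz(c,L(*p),126)[:2] for p in[(195,171),(246,170),(247,290),(201,292)]]);print("slot",H,H.mean(0))
Q=np.array([onz(c,L(*p),126)[:2] for p in[(62,50),(375,42),(380,405),(75,412)]]);print("plate",Q,Q.mean(0))
B=np.array([onz(c,K(*p),85)[:2] for p in[(87,234),(128,240),(120,428),(70,426)]]);print("bow",B,B.mean(0))
w=lambda x,y:(x*.7-.5,y*.7-.5)
E=[onz(c,w(*p),120)[:2] for p in[(360,173),(377,433)]];print("front edge",E, "yaw",np.arctan2(*(E[1]-E[0])[::-1]))
E=[onz(c,w(*p),130)[:2] for p in[(742,158),(695,422),(490,418),(491,187)]];print("lid",E)
Cn=[onz(c,K(*p),35)[:2] for p in[(105,48)]];print("blockcorner",Cn)
print(onz(c,K(300,315),39))
```

```text
slot [[521.8  88. ]
 [521.7  95.6]
 [540.4  96. ]
 [540.7  89. ]] [531.1  92.2]
plate [[503.4  68.5]
 [502.5 114.2]
 [559.  116.5]
 [559.8  69.9]] [531.2  92.3]
bow [[ 439.5 -212.5]
 [ 440.4 -206.4]
 [ 468.9 -214.1]
 [ 468.5 -221.9]] [ 454.3 -213.7]
front edge [array([439.1,  42.4]), array([677.2,  50.6])] yaw 0.034141794399923625
lid [array([429.4, 333.3]), array([660.5, 342.6]), array([655. , 154.6]), array([449.7, 144.1])]
blockcorner [array([ 411.5, -237.4])]
[ 455.2 -211.1   39. ]
```

Call:
carry_out(
  deltas=[0, 0, 0, 0.0056, -0.036, 0.029, -1, 0, 0, 0, 0.0056, -0.036, 0.029, -1, 0, 0, 0, 0.0056, -0.036, 0.029, -1, 0, 0, 0, 0.0056, -0.036, 0.029, -1, 0, 0, 0, 0.0056, -0.036, 0.029, -1, 0, 0, 0, 0.0056, -0.036, 0.029, -1, 0, 0, 0, 0.0056, -0.036, 0.029, -1, 0, 0, 0, 0.0056, -0.036, 0.029, -1, 0, 0, 8.2, 0, 0, 0, -1, 0, 0, 8.2, 0, 0, 0, -1, 0, 0, 0, 0, 0, 0, -1, 0, 0, 0, 0, 0, 0, -1],
)

```text
clock: 3.75
eef_pos: [455.7, -214.3, 119.4]
tool_rot: [-3.142, 0.0, 2.854]
force: [0.2, -0.6, -0.6]
width: 85.2
gripper_force: 0.0
```

Run:
```python
from h import *
np.set_printoptions(precision=3,suppress=True)
c=ctrl.calibration("wrist");s=ctrl.read_state();print(s["eef_pos"],s["tool_rot"],s["qpos"])
I=ctrl.get_image("wrist");print(proj(c,[454.8,-213.7,85])/.7,proj(c,[454.8,-213.7,69])/.7)
np.savez("w2.npz",I=I,**c)
cv2.imwrite("pics/w2.png",cv2.resize(I[:,:,::-1],(800,600),interpolation=cv2.INTER_CUBIC))
```

```text
[ 455.725 -214.286  119.37 ] [-3.142  0.     2.854] [ 0.232  0.604  0.224  2.031 -0.251  0.532  1.918]
[399.269 346.18 ] [399.298 331.693]
```

View pics/w2.png

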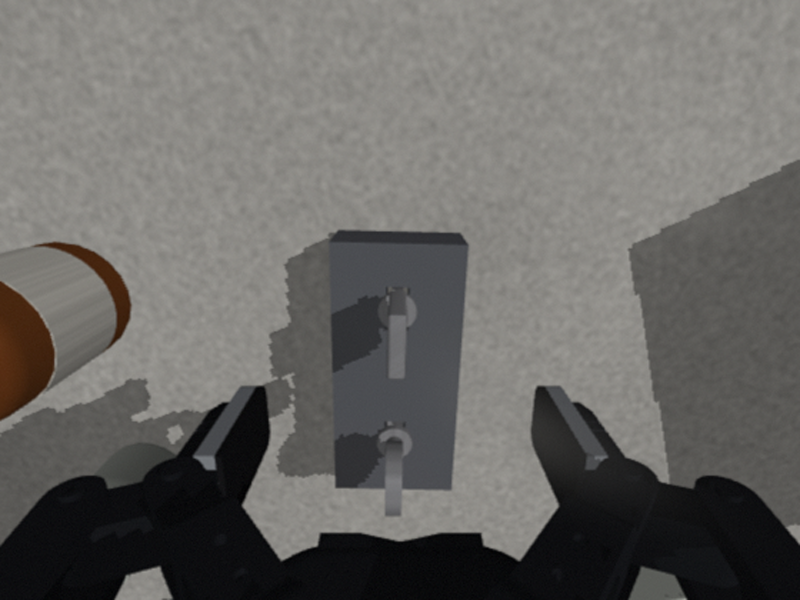

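The key's bow lies at (397,347), where predicted, with the fingers on either side. I'll go down and grip.

Call:
carry_out(
  deltas=[0, 0, 0, 0.001, 0, 0.023, -1, 0, 0, 0, 0, 0, 0.023, -1, 0, 0, 0, 0, 0, 0.023, -1, 0, 0, 0, 0, 0, 0, -1, 0, 0, 0, 0, 0, 0, 1, 0, 0, 0, 0, 0, 0, 1, 0, 0, 0, 0, 0, 0, 1, 0, 0, 0, 0, 0, 0, 1, 0, 0, 0, 0, 0, 0, 1, 0, 0, 0, 0, 0, 0, 1, 0, 0, 0, 0, 0, 0, 1, 0, 0, 0, 0, 0, 0, 1],
)

```text
clock: 5.3
eef_pos: [454.7, -214.3, 50.7]
tool_rot: [3.141, 0.001, 2.852]
force: [-0.7, 1.1, 5.7]
width: 7.3
gripper_force: 59.6
```

Call:
carry_out(
  deltas=[0, 0, 0, 0, 0, -0.02, 1, 0, 0, 0, 0, 0, -0.03, 1, 0, 0, 0, 0, 0, -0.03, 1, 0, 0, 0, 0, 0, -0.04, 1, 0, 0, 0, 0, 0, -0.04, 1, 0, 0, 0, 0, 0, 0, 1],
)

```text
clock: 6.05
eef_pos: [456.2, -215.1, 212.8]
tool_rot: [-3.141, 0.006, 2.852]
force: [0.3, -0.4, -1.1]
width: 7.5
gripper_force: 58.7
```

Call:
carry_out(
  deltas=[0, 0, 0, 0.0018, 0.0395, 0, 1, 0, 0, 0, 0.0018, 0.0395, 0, 1, 0, 0, 0, 0.0018, 0.0395, 0, 1, 0, 0, 0, 0.0018, 0.0395, 0, 1, 0, 0, 0, 0.0018, 0.0395, 0, 1, 0, 0, 0, 0.0018, 0.0395, 0, 1, 0, 0, 0, 0.0018, 0.0395, 0, 1, 0, 0, 0, 0.0018, 0.0395, 0, 1, 0, 0, -6.3, 0, 0, 0, 1, 0, 0, -6.3, 0, 0, 0, 1, 0, 0, -6.1, 0, 0, 0, 1, 0, 0, 0, 0, 0, 0, 1],
)

```text
clock: 7.55
eef_pos: [530.1, 92.5, 209.0]
tool_rot: [-3.142, -0.002, -3.106]
force: [0.3, 0.6, -0.8]
width: 7.2
gripper_force: 58.8
```

Run:
```python
from h import *
np.set_printoptions(precision=3,suppress=True)
c=ctrl.calibration("wrist");s=ctrl.read_state();print(s["eef_pos"],s["tool_rot"],s["qpos"],s["force"],s["width"])
I=ctrl.get_image("wrist");e=s["eef_pos"]
print("slot",proj(c,[531.1,92.2,126]),"foot",proj(c,[e[0],e[1],e[2]-31.3]),"bowtop",proj(c,[e[0],e[1],e[2]+34.7]))
np.savez("w3.npz",I=I,**c)
S=ctrl.get_image("side");cs=ctrl.calibration("side");u,v=proj(cs,[e[0],e[1],e[2]-10]).astype(int);print(u,v)
k=lambda I,u,v,w,h,s:cv2.resize(I[v:v+h,u:u+w,::-1],(w*s,h*s),interpolation=cv2.INTER_CUBIC)
cv2.imwrite("pics/c4.png",np.hstack([k(I,230,170,100,150,4),k(S,u-40,v-50,80,120,5)]))
```

```text
[530.121  92.536 209.022] [-3.142 -0.002 -3.106] [-0.361  0.505  0.201  1.858 -0.136  0.795  1.518] [ 0.344  0.623 -0.824] 7.219592649567106
slot [278.693 218.024] foot [279.048 245.865] bowtop [278.717 315.453]
226 174
```

View pics/c4.png

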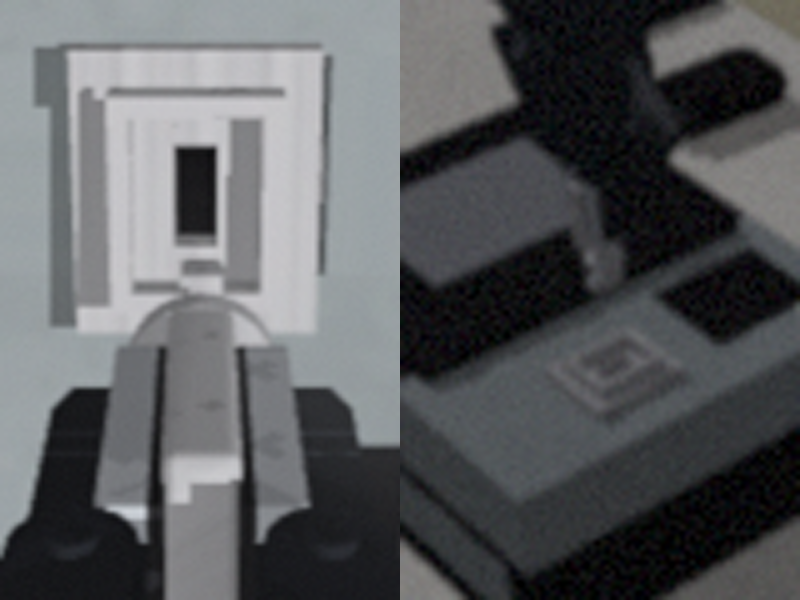

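Run:
```python
from h import *
z=np.load("w3.npz");c={k:z[k] for k in("mtx","R","t")}
e=[530.12,92.54,209.02];a=.0356
from scipy.optimize import least_squares
pt=lambda p,o,h:proj(c,[e[0]+p[0]+o*np.cos(a),e[1]+p[1]+o*np.sin(a),e[2]-31.3+p[2]+h])
P=lambda x,y:np.array([230+x/4-.5,170+y/4-.5])
f=lambda p:np.r_[pt(p,-8.25,0)-P(202.5,262),pt(p,-15,66)-P(204,455),pt(p,-15,30)-P(201,312)]
r=least_squares(f,[0,0,0]);print(r.x,f(r.x),f([0,0,0]))
print(onz(c,P(196.5,191.5),126))
```

```text
[ 5.03179914  0.79322808 -7.51857794] [-0.05007786  0.93701504 -0.26664756  0.17993772  0.37818762 -1.01776753] [-1.09095981 -2.04958268 -1.84482453 -1.0152021  -0.86238077 -4.00117836]
[530.58825969  92.13224421 126.        ]
```

Call:
carry_out(
  deltas=[0, 0, 0, 0, -0.0011, 0.015, 1, 0, 0, 0, 0, 0, 0.015, 1, 0, 0, 0, 0, 0, 0.01, 1, 0, 0, 0, 0, 0, 0.004, 1, 0, 0, 0, 0, 0, 0.003, 1, 0, 0, 0, 0, 0, 0, 1, 0, 0, 0, 0, 0, 0, 1],
)

```text
clock: 8.52
eef_pos: [531.3, 91.7, 163.6]
tool_rot: [3.141, 0.001, -3.105]
force: [-0.7, -0.1, -1.2]
width: 7.3
gripper_force: 58.8
```

Call:
carry_out(
  deltas=[0, 0, 0, 0, 0, 0.001, 1, 0, 0, 0, 0, 0, 0.001, 1, 0, 0, 0, 0, 0, 0.001, 1, 0, 0, 0, 0, 0, 0.001, 1, 0, 0, 0, 0, 0, 0, 1],
)

```text
clock: 9.15
eef_pos: [531.0, 91.5, 159.2]
tool_rot: [-3.142, -0.0, -3.105]
force: [0.2, -0.7, -1.2]
width: 7.2
gripper_force: 58.8
```

Call:
carry_out(
  deltas=[0, 0, 0, 0.0003, 0, 0.001, 1, 0, 0, 0, 0, 0, 0.001, 1, 0, 0, 0, 0, 0, 0.001, 1, 0, 0, 0, 0, 0, 0, 1],
)

```text
clock: 9.65
eef_pos: [530.6, 91.6, 156.2]
tool_rot: [-3.142, -0.0, -3.105]
force: [0.3, 0.0, -0.6]
width: 7.3
gripper_force: 58.8
```

Call:
carry_out(
  deltas=[0, 0, 0, 0, 0, 0.001, 1, 0, 0, 0, 0, 0, 0.001, 1, 0, 0, 0, 0, 0, 0, 1],
)

```text
clock: 10.02
eef_pos: [530.7, 91.6, 154.2]
tool_rot: [-3.142, -0.0, -3.105]
force: [0.5, -0.4, -0.7]
width: 7.0
gripper_force: 58.8
```

Call:
carry_out(
  deltas=[0, 0, 0, 0, 0, 0.001, 1, 0, 0, 0, 0, 0, 0.001, 1, 0, 0, 0, 0, 0, 0, 1],
)

```text
clock: 10.4
eef_pos: [530.6, 91.6, 152.2]
tool_rot: [-3.142, -0.0, -3.105]
force: [-0.5, 1.0, -1.0]
width: 7.4
gripper_force: 58.8
```

Call:
carry_out(
  deltas=[0, 0, 0, 0, 0, 0.001, 1, 0, 0, 0, 0, 0, 0.001, 1, 0, 0, 0, 0, 0, 0, 1],
)

```text
clock: 10.78
eef_pos: [530.6, 91.6, 150.2]
tool_rot: [-3.142, -0.0, -3.105]
force: [0.0, -0.1, -0.5]
width: 7.3
gripper_force: 58.8
```

In without contact. I'll carry on towards the collar contact (TCP about 141.7).

Call:
carry_out(
  deltas=[0, 0, 0, 0, 0, 0.001, 1, 0, 0, 0, 0, 0, 0.001, 1, 0, 0, 0, 0, 0, 0.001, 1, 0, 0, 0, 0, 0, 0, 1],
)

```text
clock: 11.28
eef_pos: [530.6, 91.6, 147.2]
tool_rot: [3.142, -0.0, -3.105]
force: [-0.1, -0.1, 0.1]
width: 7.3
gripper_force: 58.8
```

Call:
carry_out(
  deltas=[0, 0, 0, 0, 0, 0.001, 1, 0, 0, 0, 0, 0, 0.001, 1, 0, 0, 0, 0, 0, 0.001, 1, 0, 0, 0, 0, 0, 0, 1],
)

```text
clock: 11.78
eef_pos: [530.6, 91.5, 144.2]
tool_rot: [-3.142, -0.0, -3.105]
force: [1.4, 0.6, -1.0]
width: 7.3
gripper_force: 58.8
```

Call:
carry_out(
  deltas=[0, 0, 0, 0, 0, 0.001, 1, 0, 0, 0, 0, 0, 0.001, 1, 0, 0, 0, 0, 0, 0, 1],
)

```text
clock: 12.15
eef_pos: [530.6, 91.6, 142.2]
tool_rot: [-3.142, -0.0, -3.105]
force: [0.8, -0.6, 0.3]
width: 7.0
gripper_force: 58.8
```

Call:
carry_out(
  deltas=[0, 0, 0, 0, 0, 0.0005, 1, 0, 0, 0, 0, 0, 0.0005, 1, 0, 0, 0, 0, 0, 0, 1],
)

```text
clock: 12.52
eef_pos: [530.8, 91.6, 141.7]
tool_rot: [3.141, 0.0, -3.105]
force: [-0.7, -1.0, 3.8]
width: 7.2
gripper_force: 59.5
```

Call:
carry_out(
  deltas=[0, 0, 0, 0, 0, 0.0005, 1, 0, 0, 0, 0, 0, 0, 1],
)

```text
clock: 12.78
eef_pos: [530.8, 91.6, 141.6]
tool_rot: [3.141, 0.0, -3.105]
force: [-2.8, -0.2, 9.3]
width: 7.2
gripper_force: 60.3
```

Call:
carry_out(
  deltas=[0, 0, 4, 0, 0, 0, 1, 0, 0, 4, 0, 0, 0, 1, 0, 0, 4, 0, 0, 0, 1, 0, 0, 0, 0, 0, 0, 1],
)

```text
clock: 13.28
eef_pos: [531.4, 91.7, 141.6]
tool_rot: [3.141, 0.002, 2.969]
force: [-1.2, -0.1, 6.1]
width: 7.4
gripper_force: 60.0
```

Call:
carry_out(
  deltas=[0, 0, 4, 0, 0, 0, 1, 0, 0, 4, 0, 0, 0, 1, 0, 0, 4, 0, 0, 0, 1, 0, 0, 0, 0, 0, 0, 1],
)

```text
clock: 13.78
eef_pos: [531.4, 91.7, 141.6]
tool_rot: [3.141, 0.002, 2.759]
force: [-1.4, 0.2, 7.5]
width: 7.6
gripper_force: 60.0
```

Forces are small; keep turning.

Call:
carry_out(
  deltas=[0, 0, 4, 0, 0, 0, 1, 0, 0, 4, 0, 0, 0, 1, 0, 0, 4, 0, 0, 0, 1, 0, 0, 4, 0, 0, 0, 1, 0, 0, 0, 0, 0, 0, 1],
)

```text
clock: 14.4
eef_pos: [531.5, 91.8, 141.6]
tool_rot: [3.14, 0.001, 2.48]
force: [0.2, -0.8, 8.0]
width: 7.5
gripper_force: 60.0
```

Call:
carry_out(
  deltas=[0, 0, 4, 0, 0, 0, 1, 0, 0, 4, 0, 0, 0, 1, 0, 0, 4, 0, 0, 0, 1, 0, 0, 4, 0, 0, 0, 1, 0, 0, 0, 0, 0, 0, 1],
)

```text
clock: 15.02
eef_pos: [531.5, 91.7, 141.6]
tool_rot: [3.14, 0.001, 2.201]
force: [-1.0, -0.1, 7.8]
width: 7.3
gripper_force: 60.1
```

Call:
carry_out(
  deltas=[0, 0, 4, 0, 0, 0, 1, 0, 0, 4, 0, 0, 0, 1, 0, 0, 4, 0, 0, 0, 1, 0, 0, 4, 0, 0, 0, 1, 0, 0, 0, 0, 0, 0, 1],
)

```text
clock: 15.65
eef_pos: [531.6, 91.7, 141.6]
tool_rot: [3.14, 0.0, 1.922]
force: [-0.5, 0.2, 7.0]
width: 7.2
gripper_force: 60.1
```

Call:
carry_out(
  deltas=[0, 0, 4, 0, 0, 0, 1, 0, 0, 4, 0, 0, 0, 1, 0, 0, 0, 0, 0, 0, 1, 0, 0, 0, 0, 0, 0, 1, 0, 0, 0, 0, 0, 0, 1],
)

```text
clock: 16.27
eef_pos: [531.6, 91.7, 141.6]
tool_rot: [3.14, -0.0, 1.782]
force: [-1.2, 0.7, 6.8]
width: 7.4
gripper_force: 60.1
```

Run:
```python
from h import *
s=ctrl.read_state();print(s["torque"],s["tool_rot"])
S=ctrl.get_image("side");W=ctrl.get_image("wrist")
cv2.imwrite("pics/t1.png",np.hstack([cv2.resize(S[100:250,130:330,::-1],(400,300)),cv2.resize(W[:,:,::-1],(400,300))]))
```

```text
[0.02537701 0.16863446 0.13167783] [ 3.13963764e+00 -5.41461545e-05  1.78246110e+00]
```

View pics/t1.png

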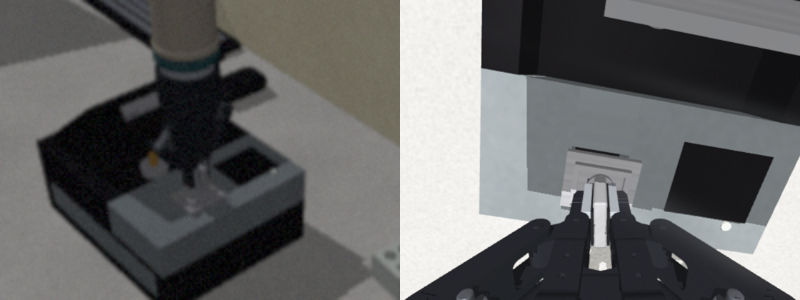

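Vial compartment contents are visible in the side view at (152,158), so the lid has opened. Release and withdraw straight up, then away from the lid.

Call:
carry_out(
  deltas=[0, 0, 0, 0, 0, 0, -1, 0, 0, 0, 0, 0, 0, -1, 0, 0, 0, 0, 0, 0, -1, 0, 0, 0, 0, 0, 0, -1, 0, 0, 0, 0, 0, 0, -1, 0, 0, 0, 0, 0, 0, -1],
)

```text
clock: 17.12
eef_pos: [530.7, 91.5, 140.8]
tool_rot: [-3.142, -0.0, 1.782]
force: [0.1, 0.4, 0.2]
width: 85.3
gripper_force: 0.0
```

Call:
carry_out(
  deltas=[0, 0, 0, 0, 0, -0.01, -1, 0, 0, 0, 0, 0, -0.02, -1, 0, 0, 0, 0, 0, -0.02, -1, 0, 0, 0, 0, 0, -0.02, -1, 0, 0, 0, -0.03, 0, -0.03, -1, 0, 0, 0, -0.04, 0, -0.03, -1, 0, 0, 0, -0.04, 0, -0.03, -1, 0, 0, 0, -0.04, 0, 0, -1, 0, 0, 0, 0, 0, 0, -1, 0, 0, 0, 0, 0, 0, -1],
)

```text
clock: 18.38
eef_pos: [561.9, -54.4, 300.9]
tool_rot: [-3.141, -0.001, 1.782]
force: [-0.7, 0.1, -0.4]
width: 85.1
gripper_force: 0.0
```

Run:
```python
from h import *
S=ctrl.get_image("side");W=ctrl.get_image("wrist");s=ctrl.read_state();print(s["force"],s["eef_pos"])
cv2.imwrite("pics/t2.png",np.hstack([cv2.resize(S[100:250,130:330,::-1],(400,300)),cv2.resize(W[:,:,::-1],(400,300))]))
```

```text
[-0.46759562  0.67450597 -0.62899933] [561.96222877 -53.48444674 300.58367603]
```

View pics/t2.png

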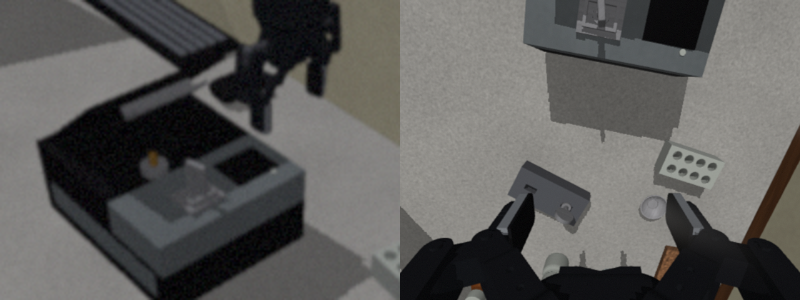

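The lid stands open, the key is upright in the lock at (195,195), the round key is still in its block, and the arm is clear.

```bash
python3 -c "
from cell import ctrl
print(ctrl.finish_job())"
```

```text
the job is handed in; nothing more can be done
None
```

The flat key is fully home in the lock and turned about 1.4 rad clockwise, the lid has sprung open, the other key and everything else are where they were, and the job is handed in at about 18 s; no verdict came back.

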